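# Start the flange nut on the clamp stud and run it home

### The arm

A 6-joint arm with a two-finger parallel gripper is mounted at the origin on a cart in front of the work surface, level with it; the furniture and walls round the work are solid. World frame = base frame: x ahead of the robot, y to its left, z up, the work surface at z = 0. Lengths are in m, angles in rad, forces in N, time in s.
With the tool pointing down it reaches from about 0.375 to 0.9 m from the base axis. Payload 3.1 kg.
Tool frame: the origin (TCP) lies between the finger pads; the fingertips stand 8 mm ahead of it and the grasp point (between the pads) lies 11 mm behind it; z points along the fingers, y is the line along which they close (so a half turn about z gives the same grasp; the last joint's range is limited). The gripper opens to 85 mm and grips with 20 to 120 N. Pads are 22 mm wide; open, the fingers measure 114 mm over their backs; the gripper's body (76 mm by 85 mm) begins 54 mm behind the grasp point. The pads swing forward as they close: fully open they stand 13 mm farther back than shut.
Start: joints at [0.934, 0.527, 1.433, -0, 1.181, -0.178], TCP at [0.276, 0.561, 0.239] pointing down, gripper open.
Joint ranges: [-3.08, 3.08], [-0.75, 2.2], [0.22, 2.44], [-1.43, 4.57], [0, 2.65], [-2.85, 2.85]. Speed limits (rad/s): [2.79, 2.79, 3.14, 3.14, 3.14, 3.14].

### API

Orientations are given as a unit quaternion [x, y, z, w].
In Python, from station import readout, cams, sign_off gives the robot as it stands.
- The arm moves only by the tool send_rows, never from a script. Its argument "commands" is text: rows parted by semicolons, each of 5 numbers parted by spaces: the finger opening in mm, from 0 to 85.4, then the shift along the tool's x, y, z each as a share of 0.02 m, from -1 to 1, then the turn about the tool's z as a share of 4 degrees, from -1 to 1. In form: grip dx dy dz spin; .... A call has 1 to 20 rows; each row shifts and turns the commanded pose from where the row before left it, along the tool's axes as they then stand; what a row does not reach is not made up. A row lasts 1/12 s, in which the tool goes at most 41.7 mm and 7.16 degrees, less where a joint would pass 70% of its speed; a pose out of reach is approached as far as the arm can. A call with a number of a shift or a turn outside -1 to 1 is refused whole. A call with a gripper value outside its range is refused whole. The fingers move at their own pace and stop on an object; "grip_force" is the grip in N (left out, the last holds). Time passes only in rows, so rows that do not move let the fingers close. It gives the time, the measured TCP pose, the force, the opening and the grip force at its end, in the units of the state.
- readout.sense(): the state, without advancing time (a new reading comes with each control period).
- cams.snapshot(name): name is "scene" or "top" or "wrist"; returns a dict with "pixels" (400x640x3 uint8, red, green, blue), "intrinsics" (3x3 intrinsics, pixels), "dist" ([k1, k2, p1, p2, k3] as OpenCV has them; the pictures are not rectified), "eye" and "rotation" of the camera in the world. Camera axes: x right, y down, z forward; pixel columns grow to the right and rows downward; lengths in m; the calibration is good to about 2 mm. A picture is of the moment at which its call begins. There is no depth.
- sign_off(): hands the job in; it is judged then, once.
The state is a dict: "t": time; "q": joint angles; "qd": joint speeds; "tau": joint torques, N m; "tcp_pos": TCP position; "tool_rot": TCP orientation; "force": force on the tool from outside, world axes, zero at the start; "ft_torque": the same for the moment, N m; "finger_gap": opening from 0.0 (shut) to 1.0 (fully open); "gripper_force": force on a finger pad.
Only numpy, scipy, OpenCV 4.12 (cv2) and the standard library are available. Lean on these libraries where they do the work, as an engineer would, in place of code of your own. Each camera call takes 0.05 s, during which the arm holds its last target. There are 200 camera calls.

### The job

Take the big flange nut out of its V-block, stand it upright with the flange down, and put it on the jig's stud. Start it by pressing it lightly and backing it off (anticlockwise from above) until its thread drops in, then turn it clockwise until it comes up against its stop, so that it holds the sprung strap down on the workpiece. Let go of it and leave the tape roll, pliers and sanding block where they are.

Things in the scene. Friction and masses are not known exactly. Their poses are not given: they have to be found in the camera images.
- nut: loose dark steel flange nut, 160-250 g, 38 mm high; origin: centre of the flange's underside, z along the axis to its top. Flange 54 mm across, z 0-5 mm; hexagon 40 mm across flats, z 5-38 mm, flats facing +-x and every 60 deg. Starts lying in the V-block, z level, its +-x flats upright at the sides. Bore 20 mm; inside, 3 equal right-hand threads that catch on the stud's 3 lugs.
- nut_top (a point): centre of the nut's top face, 38 mm above its origin. Pinched by the +-x flats with the tool leaning 45 deg towards this end, the lying nut can be turned upright by leaning the tool 45 deg the other way, set down on its flange and taken again from above.
- jig: fixed jig: plywood base 150 x 84 x 11 mm (x -80 to 70 mm), a wooden workpiece under the strap's nose at -x, an upright steel stud. Origin: on the stud axis at the base's underside (bench top), z up. All nut heights below are of the nut's origin over this.
- stud_tip (a point): top of the stud, on its axis, 68 mm over the jig's origin. Stud 18 mm thick, the tip a cone from 58 mm up. The nut lowered on it rests at height 48 mm on the lugs (or at 51 on a small tooth: backing off then drops it a harmless 3 mm first). It jams there if turned clockwise, unless just past the tooth.
- lugs (a point): point on the stud axis level with the tops of its 3 lugs (120 deg apart, reaching 13 mm from the axis), 52 mm over the jig's origin. Their directions vary: feel for them. Backed off anticlockwise by at most 115 deg, the nut drops in: to about 42 mm (on the strap) by its weight, to 39 if pushed with about 5 N.
- seat (a point): point on the stud axis where the centre of the flange's underside comes when home: 37 mm over the jig's origin (36 if pressed). Once dropped in, 70 to 100 deg clockwise draws the nut down a ramp to a level thread end and a solid stop; it then stays against the spring. Press lightly (3 to 8 N) while turning.
- strap (a joint): aluminium clamp strap 145 x 58 x 8 mm round the stud, sprung, moves up and down: 0 = up (its top 42 mm over the jig's origin), positive = pressed down, in m; meets the workpiece at about 0.005, gives to 0.0065 if pushed hard. Spring 2 N at 0, 4.5 N at 0.005. The nut at home holds it at about 0.005.
- cradle: fixed wooden V-block holding the nut, 28 mm wide in x, 26 mm long in y, on a foot 60 x 50 x 6 mm; origin: centre of the underside. The nut's axis lies along its y, 45 mm over the bench, top end to -y, the flange overhanging at +y. Free bench lies beyond it (away from the robot).
- tape_roll: bystander: roll of masking tape 83 mm across, 20 mm high, lying flat; origin at the centre of its underside
- pliers: bystander: pliers with red handles, 142 mm long, lying beyond and to the right of the jig, the pair nearer the robot; origin under the middle
- sanding_block: bystander: wooden sanding block 42 x 75 x 27 mm; origin at the centre of its underside, lying beyond and to the left of the jig
There are look-alikes about, which are no part of the job. Of the things that look like the jig, the larger one is meant.

How it is judged:
By the outcome, as a careful person would: the job done as asked, in the order asked, and still so for the second after the job is handed in, with the robot touching nothing.
It also fails if it takes over 72 s, if anything falls off the work surface, if the arm or the gripper's body presses on something with over 40 N, if the wrist force passes 120 N, or if a joint passes its speed limit or range.

## Working session

There is one attempt and no reset: what is moved stays moved. The work goes in short steps, Python scripts to look and compute and a tool call to move; the robot and the scene stay as the last step left them, time stands still between calls to the robot, and variables do not carry over. Pictures are saved under pics/ and viewed, at most 10 in all, crops included, and the job is handed in when it is done.

Besides the shell and the picture viewer there is one more tool, called after "Emit:" as name(argument=value, ...) on one line, values as JSON. send_rows: Moves the arm, as the interface text tells. Its arguments: {"type":"object","properties":{"commands":{"type":"string"},"grip_force":{"type":"number"}},"required":["commands"]}

```bash
ls; mkdir -p pics; python3 - <<'E'
from station import readout,cams
import cv2,numpy as np,pickle
s=readout.sense(); print({k:np.round(v,3).tolist() for k,v in s.items()})
d={}
for n in ("top","scene"):
    c=cams.snapshot(n); d[n]=c
    print(n,np.round(c["intrinsics"],1).tolist(),np.round(c["dist"],4),np.round(c["eye"],3),np.round(c["rotation"],3).tolist())
    cv2.imwrite(f"pics/{n}0.png",cv2.cvtColor(c["pixels"],cv2.COLOR_RGB2BGR))
pickle.dump(d,open("d0.pkl","wb"))
E
```

```text
pics
{'t': 0.0, 'q': [0.934, 0.528, 1.434, 0.0, 1.181, -0.179], 'qd': [0.0, 0.001, -0.001, -0.001, 0.0, 0.0], 'tau': [0.001, -44.235, -17.802, -0.0, 0.008, -0.0], 'tcp_pos': [0.276, 0.56, 0.238], 'tool_rot': [0.227, 0.974, -0.001, -0.0], 'force': [0.115, 0.428, -0.88], 'ft_torque': [-0.044, -0.018, 0.004], 'gripper_force': 0.0, 'finger_gap': 1.007}
top [[455.8, 0.0, 317.8], [0.0, 455.8, 199.7], [0.0, 0.0, 1.0]] [-0.1137  0.      0.      0.      0.    ] [0.395 0.15  1.208] [0.717, -0.696, 0.042, -0.027]
scene [[494.0, 0.0, 320.3], [0.0, 494.0, 197.3], [0.0, 0.0, 1.0]] [-0.0306  0.      0.      0.      0.    ] [-0.179  0.945  0.619] [-0.29, 0.801, -0.49, 0.186]
```

View pics/top0.png

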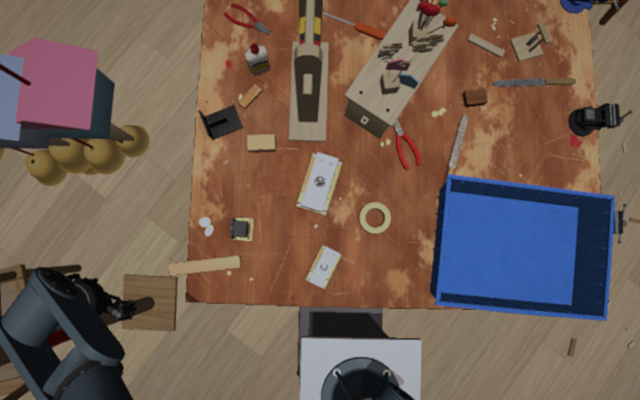

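View pics/scene0.png

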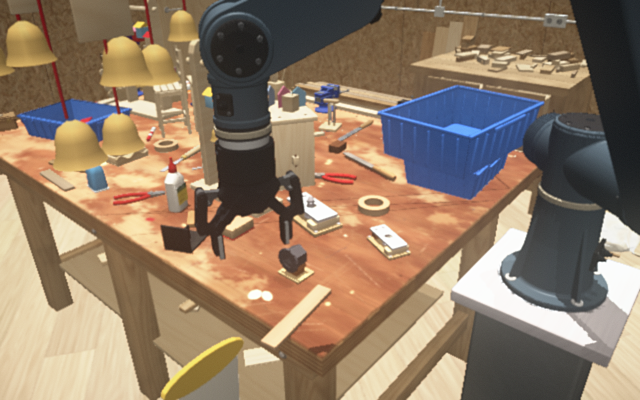

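Top view: the jig with the stud is at about (319,182), the nut in its cradle at (241,229). A smaller look-alike of the jig is at (322,267), the tape at (375,218). The scene view shows the nut at (293,260), with the flange seemingly away from the robot.

```bash
cat > h.py <<'E'
import numpy as np,cv2
from scipy.spatial.transform import Rotation as R
def rot(c):
    r=np.array(c["rotation"]); return R.from_quat(r).as_matrix() if r.size==4 else r.reshape(3,3)
def ray(c,uv):
    p=cv2.undistortPoints(np.array([[uv]],float),c["intrinsics"],c["dist"])[0,0]
    return rot(c)@np.array([p[0],p[1],1.])
def onz(c,uv,z):
    d=ray(c,uv); e=np.array(c["eye"]); return e+d*(z-e[2])/d[2]
def proj(c,P):
    M=rot(c).T; rv=cv2.Rodrigues(M)[0]; t=-M@np.array(c["eye"])
    return cv2.projectPoints(np.array(P,float).reshape(-1,1,3),rv,t,c["intrinsics"],c["dist"])[0][:,0]
def two(c1,u1,c2,u2):
    d1,d2=ray(c1,u1),ray(c2,u2); e1,e2=map(np.array,(c1["eye"],c2["eye"]))
    s=np.linalg.lstsq(np.c_[d1,-d2],e2-e1,rcond=None)[0]
    a,b=e1+d1*s[0],e2+d2*s[1]; return (a+b)/2,np.linalg.norm(a-b)
E
python3 - <<'E'
import pickle
from h import *
d=pickle.load(open("d0.pkl","rb"));t,s=d["top"],d["scene"]
for n,uv,z in (("stud",(320,182),.068),("nut",(241,229),.06),("jigc",(319,182),.04),("tape",(375,218),.02)): print(n,onz(t,uv,z).round(3))
print(rot(t).round(3).tolist())
def crop(c,u,v,w=40,h=30,k=10):
    i=cv2.cvtColor(c["pixels"],cv2.COLOR_RGB2BGR)[v-h:v+h,u-w:u+w]
    return cv2.resize(i,None,fx=k,fy=k,interpolation=cv2.INTER_CUBIC)
a=[crop(t,241,229,25,25,8),crop(t,319,182,25,25,8),crop(s,293,262,25,25,8),crop(s,314,212,25,25,8)]
a=[cv2.resize(x,(300,300)) for x in a]
cv2.imwrite("pics/crops.png",np.vstack([np.hstack(a[:2]),np.hstack(a[2:])]))
E
```

```text
stud [0.553 0.123 0.068]
nut [0.429 0.318 0.06 ]
jigc [0.557 0.125 0.04 ]
tape [ 0.469 -0.025  0.02 ]
[[0.029, -0.995, 0.098], [-0.999, -0.031, -0.02], [0.023, -0.098, -0.995]]
```

View pics/crops.png

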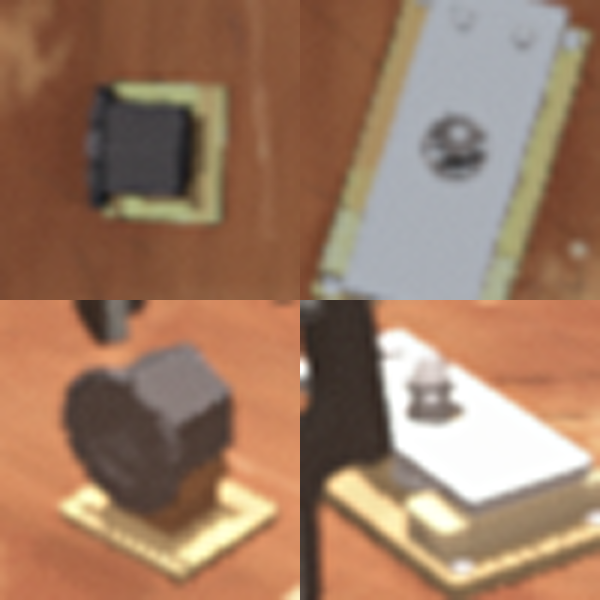

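Both views agree. The flange faces +y, the top −y, and the cradle is roughly aligned with the world axes. The larger jig's stud is near (0.555, 0.124). First I'll move over the nut and look with the wrist camera.

Emit:
send_rows(commands="85 0 0 0 1;85 0 0 0 1;85 0 0 0 1;85 0 0 0 1;85 0 0 0 1;85 0 0 0 1;85 0 0 0 1;85 0 0 0 1;85 0 0 0 1;85 0 0 0 1;85 0 0 0 1;85 0 0 0 1;85 0 0 0 1;85 0 0 0 1;85 0 0 0 1;85 0 0 0 0.95;85 0 0 0 0", grip_force=20)

```text
t: 1.52
tcp_pos: [0.2759, 0.5603, 0.2387]
tool_rot: [0.708, 0.707, -0.001, 0.0]
force: [-0.1, 0.5, 0.3]
finger_gap: 0.993
gripper_force: 0.0
```

Emit:
send_rows(commands="85 -1 0.64 0 0;85 -1 0.64 0 0;85 -1 0.64 0 0;85 -1 0.64 0 0;85 -1 0.64 0 0;85 -1 0.64 0 0;85 -1 0.64 0 0;85 -1 0.64 0 0;85 -1 0.64 0 0;85 -1 0.64 0 0;85 -1 0.64 0 0;85 -1 0.64 0 0;85 0 0 0 0;85 0 0 0 0")

```text
t: 2.68
tcp_pos: [0.4301, 0.3197, 0.2391]
tool_rot: [0.708, 0.706, -0.0, -0.0]
force: [-0.8, 1.1, 0.0]
finger_gap: 0.997
gripper_force: 0.0
```

```bash
python3 - <<'E'
from station import readout,cams
from h import *
import pickle
s=readout.sense(); print({k:np.round(s[k],4).tolist() for k in("t","q","tcp_pos","tool_rot","finger_gap")})
c=cams.snapshot("wrist"); pickle.dump(c,open("w1.pkl","wb"))
print(np.array(c["eye"]).round(3),rot(c).round(2).tolist(),c["intrinsics"][0][0],proj(c,[.429,.318,.045]))
cv2.imwrite("pics/w1.png",cv2.cvtColor(c["pixels"],cv2.COLOR_RGB2BGR))
E
```

```text
{'t': 2.6833, 'q': [0.4304, 0.4084, 1.6559, 0.0004, 1.0779, 0.4322], 'tcp_pos': [0.4301, 0.3197, 0.2391], 'tool_rot': [0.7078, 0.7064, -0.0002, -0.0003], 'finger_gap': 0.9968}
[0.431 0.401 0.374] [[1.0, -0.0, -0.0], [-0.0, -0.95, -0.32], [-0.0, 0.32, -0.95]] 330.5587132209127 [[315.27714228 174.23393285]]
```

View pics/w1.png

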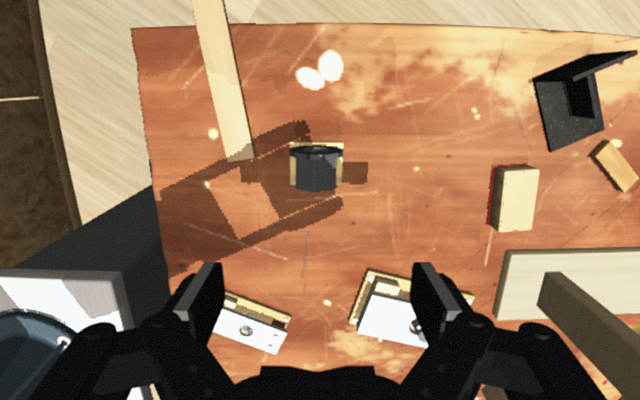

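The wrist view shows the nut on its cradle at (317,168), flange up in the picture (+y), with very little yaw. The stud is visible at about (418,326), partly behind a finger. I'll measure the outlines.

```bash
python3 - <<'E'
import pickle
from h import *
c=pickle.load(open("w1.pkl","rb")); d=pickle.load(open("d0.pkl","rb")); t=d["top"]
def m(c,box,kind):
    u0,v0,u1,v1=box; p=c["pixels"][v0:v1,u0:u1].astype(int); r,g,b=p[...,0],p[...,1],p[...,2]
    k=(p.max(2)<95)&(abs(r-b)<25) if kind=="dark" else (r>170)&(g>150)&(b<190)&(g>r*.85)
    n,l,s,_=cv2.connectedComponentsWithStats(k.astype(np.uint8))
    i=1+s[1:,4].argmax(); return np.argwhere(l==i)[:,::-1]+[u0,v0]
def quad(P): return cv2.boxPoints(cv2.minAreaRect(P.astype(np.float32))),cv2.minAreaRect(P.astype(np.float32))
for n,cc,b in(("w",c,(280,130,360,205)),("t",t,(222,210,262,248))):
    P=m(cc,b,"dark"); print(n,"dark",P.min(0),P.max(0),len(P))
    # rows extents
    ax=1 if n=="w" else 0
    for k in np.unique(P[:,ax])[::3]:
        q=P[P[:,ax]==k][:,1-ax]; print((k,q.min(),q.max()),end=" ")
    print()
    k=m(cc,b,"foot"); print("foot",k.min(0),k.max(0),len(k))
    S=np.vstack([P,k]); B,rct=quad(S); print("foot rect",rct); 
    for q in B: print(onz(cc,q,.006)[:2].round(4),end=" ")
    print()
E
python3 - <<'E'
import sys; sys.path.insert(0,'.')
import pickle
from h import *
c=pickle.load(open("w1.pkl","rb"));t=pickle.load(open("d0.pkl","rb"))["top"]
a=cv2.resize(c["pixels"][135:200,275:360],None,fx=7,fy=7,interpolation=cv2.INTER_CUBIC)
b=cv2.resize(c["pixels"][255:355,340:480],None,fx=4,fy=4,interpolation=cv2.INTER_CUBIC)
o=np.zeros((600,800,3),np.uint8); 
o[:455,:595]=a; cv2.imwrite("pics/w1c.png",cv2.cvtColor(o[:455,:595],cv2.COLOR_RGB2BGR))
E
```

```text
w dark [289 146] [342 191] 1725
(np.int64(146), np.int64(300), np.int64(325)) (np.int64(149), np.int64(290), np.int64(340)) (np.int64(152), np.int64(289), np.int64(342)) (np.int64(155), np.int64(291), np.int64(341)) (np.int64(158), np.int64(296), np.int64(325)) (np.int64(161), np.int64(296), np.int64(328)) (np.int64(164), np.int64(297), np.int64(331)) (np.int64(167), np.int64(296), np.int64(333)) (np.int64(170), np.int64(296), np.int64(335)) (np.int64(173), np.int64(296), np.int64(334)) (np.int64(176), np.int64(296), np.int64(335)) (np.int64(179), np.int64(296), np.int64(335)) (np.int64(182), np.int64(296), np.int64(334)) (np.int64(185), np.int64(296), np.int64(335)) (np.int64(188), np.int64(297), np.int64(334)) (np.int64(191), np.int64(313), np.int64(319)) 
foot [311 142] [343 148] 98
foot rect ((316.0, 166.5), (49.0, 54.0), 90.0)
[0.3997 0.3451] [0.4597 0.345 ] [0.461 0.288] [0.3981 0.2881] 
t dark [231 219] [247 238] 271
(np.int64(231), np.int64(222), np.int64(237)) (np.int64(234), np.int64(219), np.int64(236)) (np.int64(237), np.int64(221), np.int64(235)) (np.int64(240), np.int64(221), np.int64(236)) (np.int64(243), np.int64(221), np.int64(236)) (np.int64(246), np.int64(222), np.int64(236)) 
foot [249 220] [251 222] 5
foot rect ((241.0, 228.5), (19.0, 20.0), 90.0)
[0.4558 0.3538] [0.4575 0.3009] [0.4075 0.2989] [0.4058 0.3516]
```

View pics/w1c.png

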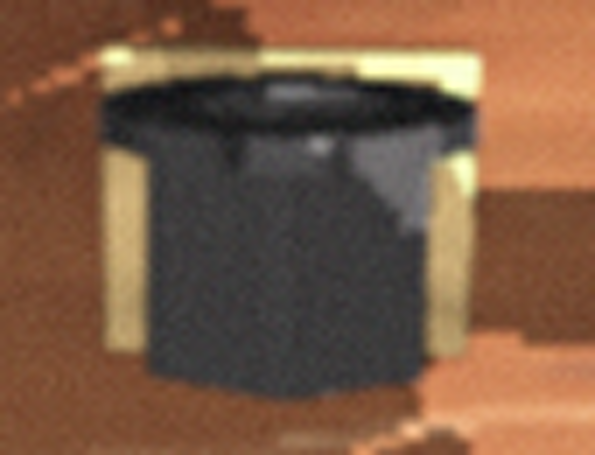

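```bash
python3 - <<'E'
import pickle
from h import *
c=pickle.load(open("w1.pkl","rb"))
for n,u,v,z in(("topvertex",316,191.2,.068),("topL",296,188,.0565),("topR",335.5,188,.0565),("hexL",296,170,.0565),("hexR",335.5,170,.0565),("flL",289.5,151.5,.045),("flR",343,151.5,.045),("footTL",289.5,142,.006),("footTR",343.5,142,.006),("footBL",290,185,.006),("footBR",341.5,185.5,.006)):
    print(n,onz(c,(u,v),z)[:2].round(4))
E
```

```text
topvertex [0.4298 0.3069]
topL [0.4097 0.3068]
topR [0.4493 0.3067]
hexL [0.4101 0.3253]
hexR [0.449  0.3252]
flL [0.4032 0.3415]
flR [0.4569 0.3414]
footTL [0.4002 0.3451]
footTR [0.4603 0.345 ]
footBL [0.3994 0.2954]
footBR [0.4591 0.2946]
```

Emit:
send_rows(commands="85 0.3 0 1 0;85 0 0 1 0;85 0 0 1 0;85 0 0 1 0;85 0 0 1 0;85 0 0 1 0;85 0 0 1 0;85 0 0 1 0;80 0 0 1 0;70 0 0 0.5 0;60 0 0 0.3 0;50 0 0 0 0;45 0 0 0 0;35 0 0 0 0;35 0 0 0 0;35 0 0 0 0;35 0 0 0 0;35 0 0 0 0", grip_force=20)

```text
t: 4.23
tcp_pos: [0.429, 0.3269, 0.0443]
tool_rot: [0.707, 0.707, -0.0, -0.0]
force: [-3.8, 2.5, 5.8]
finger_gap: 0.463
gripper_force: 22.3
```

Emit:
send_rows(commands="35 0 0 -0.1 0;35 0.4 0 0 0;35 0.4 0 0 0;35 0.3 0 0 0;35 0 0 0.1 0;35 0.13 0 0.12 0;35 0.13 0 0.12 0;35 0.1 0 0.15 0;35 0.1 0 0.15 0;35 0 0 0 0")

```text
t: 5.07
tcp_pos: [0.4291, 0.3578, 0.0335]
tool_rot: [0.707, 0.707, -0.001, 0.0]
force: [-2.5, -1.0, 9.0]
finger_gap: 0.464
gripper_force: 30.2
```

```bash
cat > look.py <<'E'
import sys
from station import readout,cams
from h import *
s=readout.sense(); print({k:np.round(s[k],4).tolist() for k in("t","tcp_pos","force","ft_torque","finger_gap","gripper_force")})
o=[]
for n,u0,v0,u1,v1 in [eval(a) for a in sys.argv[2:]]:
    c=cams.snapshot(n); o.append(cv2.resize(cv2.cvtColor(c["pixels"],cv2.COLOR_RGB2BGR)[v0:v1,u0:u1],(400,400),interpolation=cv2.INTER_CUBIC))
    import pickle; pickle.dump(c,open(f"{sys.argv[1]}_{n}.pkl","wb"))
cv2.imwrite(f"pics/{sys.argv[1]}.png",np.hstack(o))
E
python3 look.py a1 '("scene",255,225,325,295)' '("wrist",270,110,410,250)'
```

```text
{'t': 5.0667, 'tcp_pos': [0.4291, 0.3578, 0.0335], 'force': [-2.5183, -0.9566, 8.9867], 'ft_torque': [-0.4759, 0.489, -0.1203], 'finger_gap': 0.4636, 'gripper_force': 30.1874}
```

View pics/a1.png

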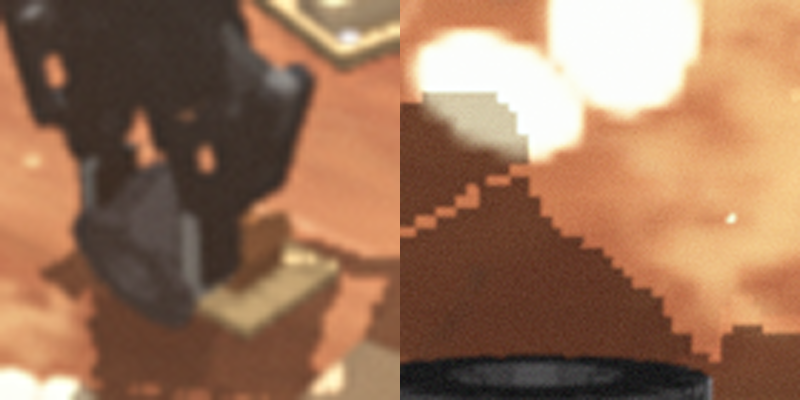

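The nut is pivoting in the grip as planned: in the scene crop its flange face has tipped roughly 30–40° downward. I'll continue by dragging it outward and pressing it onto the bench.

Emit:
send_rows(commands="35 0.12 0 0.07 0;35 0.13 0 0.07 0;35 0.15 0 0.02 0;35 0.15 0 0.02 0;35 0.15 0 0.06 0;35 0.15 0 0.06 0;35 0.15 0 0.09 0;35 0.15 0 0.09 0;35 0 0 0 0")

```text
t: 5.92
tcp_pos: [0.4297, 0.3775, 0.0256]
tool_rot: [0.706, 0.708, -0.003, 0.002]
force: [-1.4, -13.6, 21.9]
finger_gap: 0.462
gripper_force: 42.8
```

```bash
python3 look.py a2 '("scene",245,225,325,305)' '("top",200,195,260,255)'
```

```text
{'t': 5.9167, 'tcp_pos': [0.4297, 0.3775, 0.0256], 'force': [-1.3565, -13.6094, 21.8847], 'ft_torque': [-2.4738, 0.2142, 0.0221], 'finger_gap': 0.4615, 'gripper_force': 42.8472}
```

View pics/a2.png

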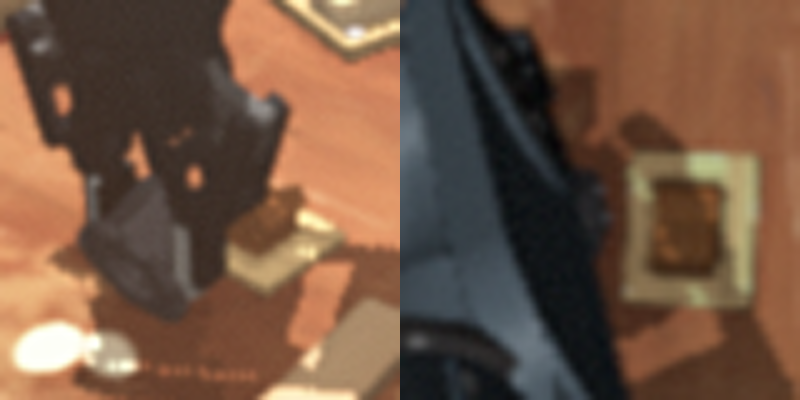

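Scene crop: the flange is on the bench and the nut has righted further, but isn't flat yet. I'll continue.

Emit:
send_rows(commands="35 0.12 0 0.08 0;35 0.12 0 0.08 0;35 0.1 0 0.1 0;35 0.1 0 0.1 0;35 0 0 0 0;35 0 0 0 0")

```text
t: 6.52
tcp_pos: [0.4297, 0.3853, 0.0222]
tool_rot: [0.706, 0.708, -0.003, 0.002]
force: [-3.7, -20.4, 48.4]
finger_gap: 0.466
gripper_force: 63.3
```

```bash
python3 look.py a3 '("scene",245,225,325,305)' '("wrist",220,80,420,280)'
```

```text
{'t': 6.5167, 'tcp_pos': [0.4297, 0.3853, 0.0222], 'force': [-3.7021, -20.3598, 48.4387], 'ft_torque': [-3.9384, 0.7536, 0.0218], 'finger_gap': 0.4656, 'gripper_force': 63.3459}
```

View pics/a3.png

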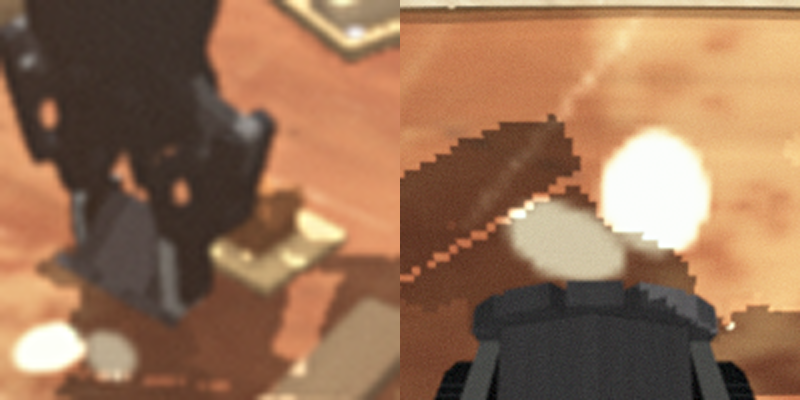

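Nearly upright: in the wrist crop the flange lies ahead of the upright hex. I'll relieve the press, release, and rise to look.

Emit:
send_rows(commands="35 0 0 -0.15 0;38 0 0 -0.05 0;45 0 0 0 0;60 0 0 0 0;75 0 0 0 0;75 0 0 0 0;75 0 0 -0.5 0;75 0 0 -1 0;75 0 0 -1 0;75 0 0 -1 0;75 -0.5 0 -1 0;75 -1 0 -1 0;75 -0.5 0 0 0;75 0 0 0 0")

```text
t: 7.78
tcp_pos: [0.4298, 0.3483, 0.1308]
tool_rot: [0.708, 0.706, 0.0, 0.0]
force: [-0.2, -0.5, -0.8]
finger_gap: 0.875
gripper_force: 0.0
```

```bash
python3 look.py a4 '("scene",245,225,325,305)' '("wrist",220,80,420,280)'
```

```text
{'t': 7.7833, 'tcp_pos': [0.4298, 0.3483, 0.1308], 'force': [-0.1995, -0.4727, -0.7504], 'ft_torque': [0.0416, -0.0023, 0.0015], 'finger_gap': 0.8751, 'gripper_force': 0.0}
```

View pics/a4.png

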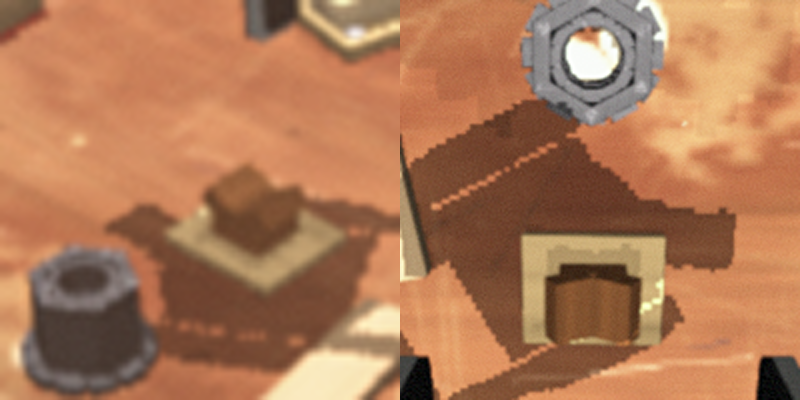

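The nut stands upright on its flange, top centre at about wrist (316,107), with hex vertices along ±y (yaw≈0). The cradle is empty and undisturbed. Now I'll localise the nut and the stud.

```bash
python3 - <<'E'
import pickle
from h import *
c=pickle.load(open("a4_wrist.pkl","rb")); t=pickle.load(open("d0.pkl","rb"))["top"]; w=pickle.load(open("w1.pkl","rb"))
p=c["pixels"].astype(int); k=((p.max(2)-p.min(2)<30)&(p.max(2)<175)).astype(np.uint8)
k[:,:270]=0;k[:,365:]=0;k[:60]=0;k[150:]=0
n,l,s,ce=cv2.connectedComponentsWithStats(k); i=1+s[1:,4].argmax(); print(s[i],ce[i])
cn=max(cv2.findContours((l==i).astype(np.uint8),cv2.RETR_CCOMP,cv2.CHAIN_APPROX_NONE)[0],key=len)
(u,v),r=cv2.minEnclosingCircle(cn); print("flange",(u,v),r,onz(c,(u,v),.005).round(4))
hol=[x for x in cv2.findContours((l==i).astype(np.uint8),cv2.RETR_CCOMP,cv2.CHAIN_APPROX_NONE)[0] if len(x)>20]
for x in hol: print("cont",len(x),[round(float(a),1) for a in cv2.minAreaRect(x)[0]],onz(c,cv2.minAreaRect(x)[0],.038).round(4))
print("topc",onz(c,(316.3,106.7),.038).round(4))
# stud in initial top + wrist
def st(c,b):
    u0,v0,u1,v1=b; q=c["pixels"][v0:v1,u0:u1].astype(int); return q.sum(2)//3
print(st(t,(308,170,334,194)))
E
```

```text
[ 281   69   70   74 3190] [315.53918495 105.34043887]
flange (314.99090576171875, 105.39090728759766) 36.60919189453125 [0.4289 0.4187 0.005 ]
cont 261 [315.6, 105.3] [0.4295 0.4203 0.038 ]
cont 82 [316.1, 105.9] [0.4298 0.4198 0.038 ]
topc [0.4299 0.4193 0.038 ]
[[136 137 141 157 171 176 174 176 176 175 175 174 177 175 175 175 176 175
  174 175 174 175 175 175 176 177]
 [138 137 142 161 173 176 176 176 174 176 175 175 174 174 175 176 175 176
  175 175 176 174 175 176 176 174]
 [137 137 148 166 174 177 175 175 175 176 176 176 176 175 175 176 175 174
  175 176 175 175 175 175 176 170]
 [138 141 156 171 176 175 177 176 175 176 175 174 175 176 176 176 175 175
  176 175 176 175 174 176 178 166]
 [136 143 161 173 175 175 175 175 177 177 174 176 176 176 177 177 176 175
  175 174 176 175 176 176 175 159]
 [137 145 166 175 177 175 176 177 177 173 162 165 170 172 175 177 177 174
  177 175 175 176 175 176 171 147]
 [137 150 168 175 176 176 177 175 169 157 133 128 136 145 160 173 177 176
  175 175 175 175 176 177 169 141]
 [141 158 173 175 176 176 177 165 136 112 100 108 120 122 134 156 171 17
[... 1081 characters left out ...]
75 177 176
  177 176 175 159 134 137 150 146]
 [175 176 176 175 175 176 175 177 177 175 176 174 174 176 175 177 176 175
  175 177 172 148 138 144 150 146]
 [175 176 175 175 175 176 176 175 175 175 177 176 177 174 175 176 176 176
  175 177 169 142 142 150 151 141]
 [177 174 176 175 176 176 176 175 176 175 175 176 175 176 176 175 176 176
  176 175 162 148 148 150 147 125]
 [175 174 176 176 176 176 176 175 175 175 175 176 175 175 175 176 174 176
  176 172 149 146 151 150 143 110]
 [175 175 175 175 176 175 175 176 175 176 175 175 175 176 175 176 175 176
  177 168 143 144 150 149 132 101]
 [175 176 176 175 176 175 174 175 175 176 174 176 175 176 176 175 175 176
  175 161 148 149 152 147 123  93]]
```

Emit:
send_rows(commands="75 0 0 -1 0;75 0 0 -1 0;75 -0.96 0.42 -0.15 0;75 -0.96 0.42 -0.15 0;75 -0.96 0.42 -0.15 0;75 -0.96 0.42 -0.15 0;75 -0.96 0.42 -0.15 0;75 -0.96 0.42 -0.15 0;75 -0.96 0.42 -0.15 0;75 -0.96 0.42 -0.15 0;75 -0.96 0.42 0 0;75 -0.96 0.42 0 0;75 -0.96 0.42 0 0;75 -0.96 0.42 0 0;75 -0.96 0.42 0 0;75 -0.96 0.42 0 0;75 -0.96 0.42 0 0;75 0 0 0 0;75 0 0 0 0;75 0 0 0 0")

```text
t: 9.55
tcp_pos: [0.5548, 0.0623, 0.1926]
tool_rot: [0.707, 0.707, -0.001, -0.001]
force: [-0.0, 1.1, -0.0]
finger_gap: 0.876
gripper_force: 0.0
```

```bash
python3 look.py a5 '("wrist",220,80,420,280)'; python3 - <<'E'
from h import *
import pickle
c=pickle.load(open("a5_wrist.pkl","rb")); print(np.array(c["eye"]).round(4),proj(c,[.553,.123,.068]),proj(c,[.553,.123,.042]))
E
```

```text
{'t': 9.55, 'tcp_pos': [0.5548, 0.0623, 0.1926], 'force': [-0.0123, 1.1275, -0.0376], 'ft_torque': [0.063, -0.0277, -0.0205], 'finger_gap': 0.8763, 'gripper_force': 0.0}
[0.5559 0.1439 0.3273] [[313.9726343  117.69570034]] [[314.31228383 115.16771526]]
```

View pics/a5.png

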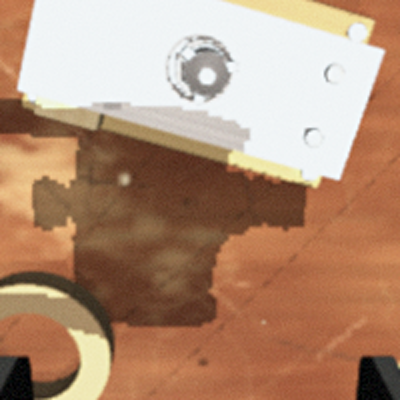

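Wrist crop: the stud disc is at crop (206,74), i.e. pixel (323,117), its bright tip at (323,117.5), and the strap hole at (319.5,114). The jig is yawed about −15°.

```bash
python3 - <<'E'
from h import *
import pickle
c=pickle.load(open("a5_wrist.pkl","rb"))
g=cv2.cvtColor(c["pixels"],cv2.COLOR_RGB2GRAY)[100:135,298:345]
k=(g<185).astype(np.uint8); n,l,s,ce=cv2.connectedComponentsWithStats(k)
for i in range(1,n):
    if s[i,4]>8: print(s[i],ce[i]+[298,100])
h=((g>195)).astype(np.uint8); n,l,s,ce=cv2.connectedComponentsWithStats(h)
for i in range(1,n):
    if s[i,4]<400: print("bright",s[i],ce[i]+[298,100])
for n,uv,z in(("tip",(323,117.5),.068),("disc",(323,116.8),.058),("hole",(319.5,114),.042)): print(n,onz(c,uv,z).round(4))
E
```

```text
[  8   0  30  30 446] [322.42376682 115.65246637]
bright [30  4  1  1  1] [328. 104.]
bright [32  6  1  1  1] [330. 106.]
bright [21 14  9  8 60] [323.11666667 117.58333333]
tip [0.5599 0.1231 0.068 ]
disc [0.5601 0.1229 0.058 ]
hole [0.5574 0.124  0.042 ]
```

Emit:
send_rows(commands="75 0.992 -0.3475 0 0;75 0.992 -0.3475 0 0;75 0.992 -0.3475 0 0;75 0.992 -0.3475 0 0;75 0.992 -0.3475 0 0;75 0.992 -0.3475 0 0;75 0.992 -0.3475 0 0;75 0.992 -0.3475 0 0;75 0.992 -0.3475 0 0;75 0.992 -0.3475 0 0;75 0.992 -0.3475 0 0;75 0.992 -0.3475 0 0;75 0.992 -0.3475 0 0;75 0.992 -0.3475 0 0;75 0.992 -0.3475 0 0;75 0.992 -0.3475 0 0;75 0.992 -0.3475 0 0;75 0.992 -0.3475 0 0;75 0 0 0 0;75 0 0 0 0")

```text
t: 11.27
tcp_pos: [0.4288, 0.42, 0.1934]
tool_rot: [0.706, 0.708, -0.0, -0.0]
force: [-0.0, -0.2, -0.1]
finger_gap: 0.879
gripper_force: 0.0
```

```bash
python3 - <<'E'
from station import readout,cams
from h import *
c=cams.snapshot("wrist"); s=readout.sense(); print(s["tcp_pos"],s["q"])
p=c["pixels"].astype(int)
g=(p.max(2)-p.min(2)<30)&(p.max(2)<175)
o=proj(c,[.4297,.4195,.02])[0].astype(int); print(o)
k=np.zeros(g.shape,np.uint8); k[max(0,o[1]-50):o[1]+50,o[0]-45:o[0]+45]=g[max(0,o[1]-50):o[1]+50,o[0]-45:o[0]+45]
n,l,st,ce=cv2.connectedComponentsWithStats(k); i=1+st[1:,4].argmax(); print(st[i],ce[i])
for x in cv2.findContours((l==i).astype(np.uint8),cv2.RETR_CCOMP,cv2.CHAIN_APPROX_NONE)[0]:
    if len(x)>25: m=cv2.minAreaRect(x)[0]; print(len(x),m,onz(c,m,.005)[:2].round(4),onz(c,m,.038)[:2].round(4))
E
```

```text
[0.42932921 0.41914101 0.19338532] [ 5.87479645e-01  5.48975355e-01  1.54206049e+00 -3.75847755e-04
  1.05167746e+00  5.85731203e-01]
[317 178]
[ 291  149   53   59 2191] [316.98448197 176.90187129]
173 (317.0, 178.0) [0.4295 0.4157] [0.4295 0.4245]
47 (316.25, 179.75001525878906) [0.4288 0.4139] [0.4288 0.4228]
```

```bash
python3 - <<'E'
from h import *
import pickle
from station import cams
c=cams.snapshot("wrist"); print(np.array(c["eye"]).round(4))
pickle.dump(c,open("a6_wrist.pkl","wb"))
for yc in (.417,.4195,.422):
    th=np.linspace(0,2*np.pi,60,endpoint=False)
    f=[[.4292+.027*np.cos(a),yc+.027*np.sin(a),z] for a in th for z in(0.,.005)]
    hx=[[.4292+.0231*np.cos(a),yc+.0231*np.sin(a),.038] for a in np.arange(30,390,60)*np.pi/180]
    q=proj(c,f+hx); print(yc,q.min(0).round(1),q.max(0).round(1), proj(c,hx)[:,1].min().round(1), proj(c,hx)[:,1].max().round(1),proj(c,f)[:,1].min().round(1),proj(c,f)[:,1].max().round(1))
g=cv2.cvtColor(c["pixels"],cv2.COLOR_RGB2GRAY); print(g[143:214,317]); print(g[200:212:2,285:350:4])
E
python3 -c "
import cv2,pickle
c=pickle.load(open('a6_wrist.pkl','rb'))
cv2.imwrite('pics/a6.png',cv2.resize(cv2.cvtColor(c['pixels'],cv2.COLOR_RGB2BGR)[140:220,270:365],None,fx=6,fy=6,interpolation=cv2.INTER_CUBIC))"
```

```text
[0.43   0.5009 0.328 ]
0.417 [289.4 148.3] [343.  208.7] 160.0 208.7 148.3 201.1
0.4195 [289.4 145.8] [343.1 206.1] 157.2 206.1 145.8 198.9
0.422 [289.3 143.3] [343.1 203.6] 154.4 203.6 143.3 196.5
[128 128 125 124 108  84 123 129 106  71  38  28  27  20  23  25  41  62
  71  69  79  72  72  55  45  58  71  78  81 109 152 168 174 173 175 172
 177 173 181 178 170 142  62  34  41  37  46  48  32  24  34  43  59  76
  71  56  37  47  66  80  84  81  70  66  68  68  67  68  69  65  68]
[[ 78  71  74  70  68  72  69  70  47  73  65  79  76  85 143 100 154]
 [ 81  67  74  72  72  70  70  62  80  66  66  68  74 141 102  96 148]
 [ 71  72  73  73  71  68  70  72  81  65  61  62 109 124  95 102 108]
 [ 76  78  74  70  71  63  67  66  66  64  61  84 118  83  90 104 107]
 [ 78  70  70  67  67  64  63  67  68  65  66  98  93  73  91  98 108]
 [ 70  70  65  68  68  71  61  64  68  63  94  83  72  69  83  95 105]]
```

View pics/a6.png

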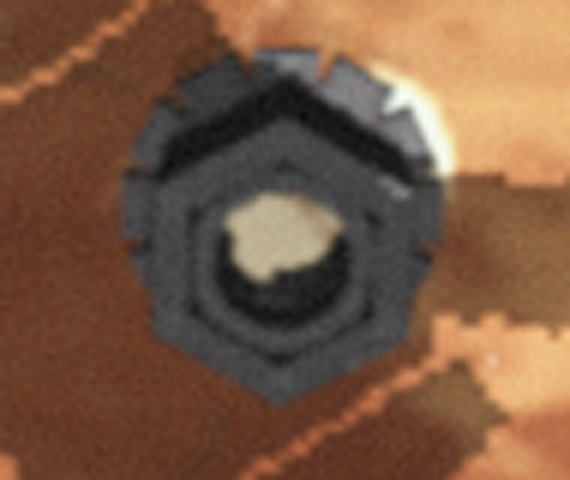

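The crop shows the nut's top hex from row 159.7 to 207.5 and the flange edge at 148, so its centre is about (0.4298, 0.4173). I'll grasp from above.

Emit:
send_rows(commands="75 -0.09 0.025 1 0;75 0 0 1 0;75 0 0 1 0;75 0 0 1 0;75 0 0 1 0;75 0 0 1 0;75 0 0 1 0;70 0 0 0.8 0;60 0 0 0.4 0;50 0 0 0.27 0;44 0 0 0 0;36 0 0 0 0;36 0 0 0 0;36 0 0 0 0;36 0 0 0 0;36 0 0 0 0", grip_force=45)

```text
t: 12.7
tcp_pos: [0.4313, 0.4171, 0.0247]
tool_rot: [0.707, 0.707, 0.0, 0.0]
force: [-0.1, -0.1, -1.3]
finger_gap: 0.457
gripper_force: 46.2
```

Emit:
send_rows(commands="36 0 0 -0.3 0;36 0 0 -1 0;36 0 0 -1 0;36 0 0 -1 0;36 0 0 -1 0;36 0 0 -1 0;36 0 0 0 0")

```text
t: 13.28
tcp_pos: [0.4333, 0.4186, 0.1348]
tool_rot: [0.707, 0.707, 0.004, 0.001]
force: [1.8, 0.3, -2.1]
finger_gap: 0.461
gripper_force: 46.4
```

```bash
python3 look.py a7 '("wrist",220,180,420,380)' '("scene",225,225,325,325)'
```

```text
{'t': 13.2833, 'tcp_pos': [0.4333, 0.4186, 0.1348], 'force': [1.7921, 0.3297, -2.061], 'ft_torque': [0.061, -0.0394, -0.0009], 'finger_gap': 0.4606, 'gripper_force': 46.3639}
```

View pics/a7.png

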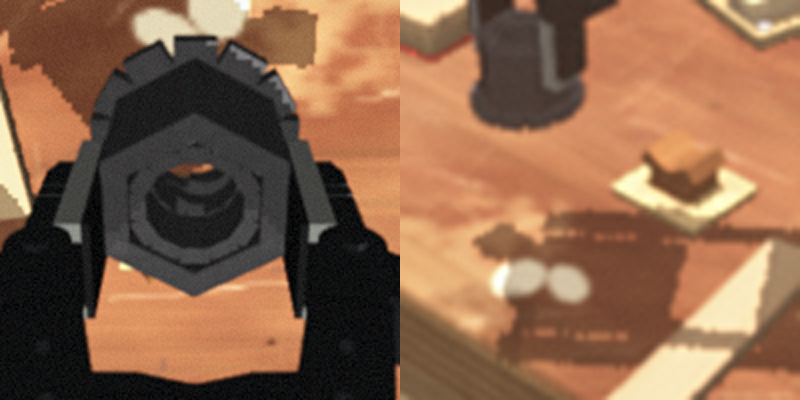

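The nut is held upright and square between the pads. I have now viewed 12 pictures, which is over the limit of 10, so from here I'll work from numbers only.

```bash
python3 - <<'E'
from station import readout
from h import *
import pickle
c=pickle.load(open("a7_wrist.pkl","rb")); s=readout.sense()
print(s["tcp_pos"].round(4) if hasattr(s["tcp_pos"],"round") else s["tcp_pos"],s["q"])
z=s["tcp_pos"][2]+.0135
a,b=onz(c,(317.7,236.5),z),onz(c,(317.7,327.5),z); print(a,b,"vertex dist (46.2mm)",np.linalg.norm(a-b),"centre",(a+b)/2,"eye",c["eye"])
E
```

```text
[0.4314 0.4171 0.1311] [5.82521667e-01 6.32280517e-01 1.59202962e+00 1.09527030e-05
 9.15259541e-01 5.82981557e-01]
[0.43430909 0.44187768 0.14459381] [0.43432021 0.39556044 0.14459381] vertex dist (46.2mm) 0.046317245224434984 centre [0.43431465 0.41871906 0.14459381] eye [0.43308583 0.49953003 0.26981324]
```

Emit:
send_rows(commands="36 -0.982 0.42 0 0;36 -0.982 0.42 0 0;36 -0.982 0.42 0 0;36 -0.982 0.42 0 0;36 -0.982 0.42 0 0;36 -0.982 0.42 0 0;36 -0.982 0.42 0 0;36 -0.982 0.42 0 0;36 -0.982 0.42 0 0;36 -0.982 0.42 0 0;36 -0.982 0.42 0 0;36 -0.982 0.42 0 0;36 -0.982 0.42 0 0;36 -0.982 0.42 0 0;36 -0.982 0.42 0 0;36 0 0 0 0;36 0 0 0 0;36 0 0 0 0;36 0 0 0 0")

```text
t: 14.97
tcp_pos: [0.5557, 0.123, 0.1294]
tool_rot: [0.707, 0.707, -0.001, -0.001]
force: [0.1, -0.8, -2.1]
finger_gap: 0.46
gripper_force: 46.2
```

```bash
python3 - <<'E'
from station import readout,cams
from h import *
import pickle
d=pickle.load(open("d0.pkl","rb"))
for i in range(3):
    s=readout.sense(); c=cams.snapshot("wrist"); print(np.round(s["tcp_pos"],4),np.round(s["force"],1),np.array(c["eye"]).round(4),round(s["t"],2))
pickle.dump(c,open("a8.pkl","wb")); t=cams.snapshot("top"); sc=cams.snapshot("scene"); pickle.dump((t,sc),open("a8ts.pkl","wb"))
g=cv2.cvtColor(c["pixels"],cv2.COLOR_RGB2GRAY)
# hex top vertices: column profile and row profile
print("col318",[ (v,int(g[v,318])) for v in range(228,245)],[ (v,int(g[v,318])) for v in range(318,338)])
print("stud by top hole",onz(d["top"],(319.2,181.2),.042).round(4))
E
```

```text
[0.5557 0.123  0.1294] [ 0.1 -0.8 -2.1] [0.5567 0.2046 0.2641] 14.97
[0.5559 0.1231 0.1297] [ 1.5  0.6 -2.5] [0.5568 0.2047 0.2643] 15.02
[0.5561 0.1232 0.1299] [-0.3  0.3 -2.6] [0.5569 0.2048 0.2646] 15.07
col318 [(228, 29), (229, 26), (230, 29), (231, 31), (232, 27), (233, 25), (234, 25), (235, 29), (236, 39), (237, 56), (238, 63), (239, 66), (240, 67), (241, 67), (242, 66), (243, 62), (244, 59)] [(318, 81), (319, 77), (320, 84), (321, 82), (322, 83), (323, 80), (324, 77), (325, 76), (326, 73), (327, 86), (328, 120), (329, 133), (330, 141), (331, 139), (332, 142), (333, 137), (334, 140), (335, 144), (336, 136), (337, 132)]
stud by top hole [0.5586 0.1246 0.042 ]
```

Emit:
send_rows(commands="36 0 0 1 0;36 0 0 0.8 0;36 0 0 0.2 0;36 0 0 0.2 0;36 0 0 0.2 0;36 0 0 0.1 0;36 0 0 0 0;36 0 0 0 0")

```text
t: 15.88
tcp_pos: [0.5579, 0.1222, 0.0809]
tool_rot: [0.707, 0.707, 0.001, 0.001]
force: [1.8, 0.2, -2.2]
finger_gap: 0.456
gripper_force: 46.4
```

Emit:
send_rows(commands="36 0 0 0.1 0;36 0 0 0.1 0;36 0 0 0.05 0;36 0 0 0.05 0;36 0 0 0 0;36 0 0 0 0")

```text
t: 16.38
tcp_pos: [0.5584, 0.1216, 0.0746]
tool_rot: [0.707, 0.707, 0.001, 0.001]
force: [2.7, -3.6, -0.1]
finger_gap: 0.458
gripper_force: 46.5
```

Emit:
send_rows(commands="36 -0.05 0.03 0 0;36 -0.03 0 0.05 0;36 0 0 0.05 0;36 0 0 0 0;36 0 0 0 0")

```text
t: 16.8
tcp_pos: [0.5579, 0.1207, 0.0722]
tool_rot: [0.707, 0.707, 0.0, 0.0]
force: [4.0, -0.7, -2.9]
finger_gap: 0.455
gripper_force: 46.4
```

Emit:
send_rows(commands="36 0 0.05 0.05 0;36 0 0.03 0.05 0;36 0 0 0.05 0;36 0 0 0 0;36 0 0 0 0;36 0 0 0 0")

```text
t: 17.3
tcp_pos: [0.5582, 0.1209, 0.0706]
tool_rot: [0.707, 0.707, -0.001, -0.001]
force: [-1.4, -1.5, 8.9]
finger_gap: 0.459
gripper_force: 47.9
```

Emit:
send_rows(commands="36 0 0 -0.03 0;36 0 0 0 -0.7;36 0 0 0 -0.7;36 0 0 0 -0.7;36 0 0 0 -0.7;36 0 0 0 -0.7;36 0 0 0 0")

```text
t: 17.88
tcp_pos: [0.5588, 0.1206, 0.0696]
tool_rot: [0.616, 0.788, -0.0, -0.0]
force: [3.4, -0.6, -2.0]
finger_gap: 0.456
gripper_force: 46.4
```

```bash
cat > s.py <<'E'
from station import readout
from h import *
s=readout.sense(); R_=R.from_quat(s["tool_rot"]).as_matrix(); y=R_[:,1]
print(round(s["t"],2),"tcp",np.round(s["tcp_pos"],4),"F",np.round(s["force"],1),"M",np.round(s["ft_torque"],2),"yaw",np.degrees(np.arctan2(y[1],y[0])).round(1),"q6",round(s["q"][5],2),"gap",round(s["finger_gap"]*85.4,1))
E
python3 s.py
```

```text
17.88 tcp [0.5588 0.1206 0.0696] F [ 3.4 -0.6 -2. ] M [-0.22 -0.53 -0.07] yaw 14.0 q6 -0.23 gap 38.9
```

Emit:
send_rows(commands="36 0 0.03 0.05 0;36 0 0 0.05 0;36 0 0 0.03 0;36 0 0 0 0;36 0 0 0 0")

```text
t: 18.3
tcp_pos: [0.5589, 0.1209, 0.0669]
tool_rot: [0.616, 0.788, -0.001, -0.001]
force: [1.0, -0.6, -3.0]
finger_gap: 0.457
gripper_force: 46.3
```

```bash
python3 s.py
```

```text
18.3 tcp [0.5589 0.1209 0.0669] F [ 1.  -0.6 -3. ] M [-0.01 -0.25  0.  ] yaw 14.0 q6 -0.23 gap 39.0
```

Emit:
send_rows(commands="36 0 0 0.05 0;36 0 0 0.05 0;36 0 0 0 0;36 0 0 0 0")

```text
t: 18.63
tcp_pos: [0.5589, 0.1209, 0.0652]
tool_rot: [0.616, 0.788, -0.0, -0.001]
force: [-0.4, -0.3, 0.3]
finger_gap: 0.455
gripper_force: 46.5
```

```bash
python3 s.py
```

```text
18.63 tcp [0.5589 0.1209 0.0652] F [-0.4 -0.3  0.3] M [0.04 0.12 0.02] yaw 14.0 q6 -0.23 gap 38.9
```

Emit:
send_rows(commands="36 0 0 0.05 0;36 0 0 0.05 0;36 0 0 0 0;36 0 0 0 0")

```text
t: 18.97
tcp_pos: [0.5589, 0.1209, 0.0632]
tool_rot: [0.616, 0.788, -0.0, -0.001]
force: [-1.9, 0.8, 1.1]
finger_gap: 0.458
gripper_force: 46.6
```

```bash
python3 s.py
```

```text
18.97 tcp [0.5589 0.1209 0.0632] F [-1.9  0.8  1.1] M [ 0.12  0.31 -0.03] yaw 14.0 q6 -0.23 gap 39.1
```

It has dropped in: 6 mm down, then a soft spring feel at about 3 N. Now I'll turn it clockwise with a light press.

Emit:
send_rows(commands="36 0 0 0.05 0;36 0 0 0 0;36 0 0 0.005 0.7;36 0 0 0.005 0.7;36 0 0 0.005 0.7;36 0 0 0.005 0.7;36 0 0 0.005 0.7;36 0 0 0.005 0.7;36 0 0 0.005 0.7;36 0 0 0.005 0.7;36 0 0 0.005 0.7;36 0 0 0.005 0.7;36 0 0 0 0")

```text
t: 20.05
tcp_pos: [0.5596, 0.1202, 0.0619]
tool_rot: [0.789, 0.615, -0.0, 0.0]
force: [-2.6, -0.9, 5.5]
finger_gap: 0.456
gripper_force: 47.2
```

```bash
python3 s.py
```

```text
20.05 tcp [0.5596 0.1202 0.0619] F [-2.6 -0.9  5.5] M [-0.26  0.46  0.  ] yaw -14.1 q6 0.26 gap 38.9
```

Emit:
send_rows(commands="36 0 0 0.005 0.7;36 0 0 0.005 0.7;36 0 0 0.005 0.7;36 0 0 0.005 0.7;36 0 0 0.005 0.7;36 0 0 0.005 0.7;36 0 0 0.005 0.7;36 0 0 0.005 0.7;36 0 0 0 0")

```text
t: 20.8
tcp_pos: [0.5588, 0.1206, 0.0606]
tool_rot: [0.893, 0.45, -0.001, -0.0]
force: [-3.3, 0.1, 4.5]
finger_gap: 0.458
gripper_force: 47.0
```

```bash
python3 s.py
```

```text
20.8 tcp [0.5588 0.1206 0.0606] F [-3.3  0.1  4.5] M [-0.06  0.6  -0.02] yaw -36.5 q6 0.65 gap 39.1
```

Emit:
send_rows(commands="36 0 0 0.005 0.7;36 0 0 0.005 0.7;36 0 0 0.005 0.7;36 0 0 0.005 0.7;36 0 0 0.005 0.7;36 0 0 0.005 0.7;36 0 0 0 0")

```text
t: 21.38
tcp_pos: [0.5582, 0.121, 0.06]
tool_rot: [0.949, 0.315, -0.002, -0.001]
force: [-5.0, 0.2, 5.8]
finger_gap: 0.455
gripper_force: 47.2
```

```bash
python3 s.py
```

```text
21.38 tcp [0.5582 0.121  0.06  ] F [-5.   0.2  5.8] M [ 0.13  0.74 -0.07] yaw -53.2 q6 0.95 gap 38.9
```

Emit:
send_rows(commands="36 0 0 0 0.6;36 0 0 0 0.6;36 0 0 0 0.6;36 0 0 0 0.6;36 0 0 0 0")

```text
t: 21.8
tcp_pos: [0.558, 0.1215, 0.0601]
tool_rot: [0.972, 0.235, -0.002, -0.001]
force: [-4.2, 1.7, 5.9]
finger_gap: 0.458
gripper_force: 47.2
```

```bash
python3 s.py
```

```text
21.8 tcp [0.558  0.1215 0.0601] F [-4.2  1.7  5.9] M [ 0.42  0.8  -0.03] yaw -62.8 q6 1.11 gap 39.1
```

Emit:
send_rows(commands="36 0 0 0 0.6;36 0 0 0 0.6;36 0 0 0 0.6;36 0 0 0 0.6;36 0 0 0 0")

```text
t: 22.22
tcp_pos: [0.5573, 0.122, 0.0601]
tool_rot: [0.988, 0.155, -0.002, -0.0]
force: [-5.8, 4.0, 5.7]
finger_gap: 0.458
gripper_force: 47.3
```

```bash
python3 s.py
```

```text
22.22 tcp [0.5573 0.122  0.0601] F [-5.8  4.   5.7] M [0.86 0.92 0.96] yaw -72.1 q6 1.28 gap 39.1
```

The moment rose to about 1 N·m at 86° of clockwise turn, so that's the stop. A few more degrees should confirm it.

Emit:
send_rows(commands="36 0 0 0 0.5;36 0 0 0 0.5;36 0 0 0 0")

```text
t: 22.47
tcp_pos: [0.5567, 0.1219, 0.0601]
tool_rot: [0.992, 0.122, -0.003, -0.0]
force: [-6.2, 5.0, 7.5]
finger_gap: 0.458
gripper_force: 50.2
```

```bash
python3 s.py
```

```text
22.47 tcp [0.5567 0.1219 0.0601] F [-6.2  5.   7.5] M [0.87 1.06 1.4 ] yaw -76.0 q6 1.35 gap 39.1
```

Emit:
send_rows(commands="36 0 0 0 0.5;36 0 0 0 0.5;36 0 0 0 0")

```text
t: 22.72
tcp_pos: [0.5561, 0.1219, 0.0601]
tool_rot: [0.996, 0.089, -0.004, 0.0]
force: [-6.7, 4.5, 9.0]
finger_gap: 0.458
gripper_force: 60.7
```

```bash
python3 s.py
```

```text
22.72 tcp [0.5561 0.1219 0.0601] F [-6.7  4.5  9. ] M [0.87 1.3  1.91] yaw -79.8 q6 1.41 gap 39.1
```

It's solid at the stop: the moment climbs linearly to 1.9 N·m with no further travel. I'll ease off, release and rise.

Emit:
send_rows(commands="36 0 0 0 -0.7;36 0 0 0 -0.7;38 0 0 0 0;42 0 0 0 0;48 0 0 0 0;60 0 0 0 0;70 0 0 0 0;75 0 0 -0.3 0;75 0 0 -0.8 0;75 0 0 -1 0;75 0 0 -1 0;75 0 0 -1 0;75 0 0 -1 0;75 0 0 -1 0;75 0 0 -1 0;75 0 0 0 0;75 0 0 0 0;75 0 0 0 0")

```text
t: 24.22
tcp_pos: [0.5594, 0.1206, 0.2015]
tool_rot: [0.991, 0.132, -0.0, 0.0]
force: [-0.1, 0.9, -0.6]
finger_gap: 0.883
gripper_force: 0.0
```

```bash
python3 s.py; python3 - <<'E'
from station import cams
from h import *
import pickle
sc=cams.snapshot("scene"); t=cams.snapshot("top"); d=pickle.load(open("d0.pkl","rb")); pickle.dump((t,sc),open("fin.pkl","wb"))
# bystanders: moved pixels away from arm
for n,a,b in(("top",d["top"],t),("scene",d["scene"],sc)):
    k=(np.abs(a["pixels"].astype(int)-b["pixels"]).max(2)>60).astype(np.uint8)
    m,l,s,ce=cv2.connectedComponentsWithStats(cv2.morphologyEx(k,cv2.MORPH_OPEN,np.ones((3,3),np.uint8)))
    print(n,[(s[i].tolist(),ce[i].round().tolist()) for i in range(1,m) if s[i,4]>25])
# nut in scene: dark mask near expected projection
ex=proj(sc,[[.558,.1225,z] for z in(.037,.042,.056,.075)]); print("expected",ex.round(1).tolist())
o=ex[2].astype(int); p=sc["pixels"].astype(int)[o[1]-25:o[1]+25,o[0]-25:o[0]+25]
for r in p[::2]: print("".join("#" if x.max()<70 else "+" if x.max()<120 and x.max()-x.min()<35 else "." for x in r))
E
```

```text
24.22 tcp [0.5594 0.1206 0.2015] F [-0.1  0.9 -0.6] M [-0.    0.01 -0.02] yaw -74.8 q6 1.32 gap 75.4
top [([292, 117, 12, 22, 214], [297.0, 129.0]), ([306, 118, 36, 15, 330], [321.0, 125.0]), ([158, 130, 257, 270, 16625], [308.0, 269.0]), ([307, 141, 15, 3, 45], [314.0, 142.0]), ([292, 200, 7, 11, 61], [294.0, 205.0]), ([363, 200, 6, 5, 26], [365.0, 202.0]), ([232, 219, 18, 20, 212], [239.0, 228.0]), ([30, 273, 96, 54, 3176], [69.0, 298.0]), ([18, 290, 8, 10, 48], [22.0, 295.0]), ([2, 300, 16, 19, 100], [10.0, 309.0]), ([65, 326, 14, 12, 111], [71.0, 331.0]), ([11, 326, 122, 74, 4667], [81.0, 371.0]), ([2, 328, 8, 9, 44], [5.0, 333.0]), ([67, 339, 13, 19, 124], [74.0, 349.0]), ([301, 338, 118, 62, 3422], [363.0, 356.0]), ([85, 350, 11, 7, 57], [90.0, 353.0]), ([333, 369, 79, 31, 1635], [365.0, 386.0]), ([299, 381, 23, 19, 384], [310.0, 390.0])]
scene [([194, 0, 139, 259, 14834], [247.0, 128.0]), ([324, 0, 59, 45, 760], [355.0, 22.0]), ([421, 0, 145, 243, 16136], [495.0, 95.0]), ([571, 0, 69, 235, 8896], [616.0, 90.0]), ([221, 3, 14, 5, 47], [227.0, 5.0]), ([237, 4, 9, 7, 48], [241.0,
[... 1445 characters left out ...]
....++++++++++++++++.................
.................+++++++++++++++..................
.................++++++++++++++++.................
.................++++++++++++++++.................
................++++++++++++++++++................
......+........++++++++++++++++++++...............
...............+++++++++++++++++++................
.................+++++++++++++++..................
..................................................
..................................................
..................................................
..................................................
..................................................
..................................................
```

```bash
python3 - <<'E'
import pickle
from h import *
a=pickle.load(open("d0.pkl","rb"))["top"]["pixels"]; b=pickle.load(open("fin.pkl","rb"))[0]["pixels"]
for n,(u0,v0,u1,v1) in dict(tape=(355,198,397,238),pliers=(388,115,428,172),sand=(242,130,280,155)).items():
    A=cv2.cvtColor(a[v0:v1,u0:u1],cv2.COLOR_RGB2GRAY).astype(np.float32);B=cv2.cvtColor(b[v0:v1,u0:u1],cv2.COLOR_RGB2GRAY).astype(np.float32)
    print(n,cv2.phaseCorrelate(cv2.Laplacian(A,cv2.CV_32F),cv2.Laplacian(B,cv2.CV_32F)),np.abs(A-B).mean())
E
```

```text
tape ((0.6626817275267776, -0.0739923557632558), 0.5062066152360705) 26.513096
pliers ((-0.020113938580148982, -0.05567311514695206), 0.9766969283421835) 10.958772
sand ((-0.09635578701183789, 0.523051479955928), 0.8742892038822174) 13.95579
```

```bash
python3 -c "
from station import sign_off
print(sign_off())"
```

```text
the job is handed in; nothing more can be done
None
```

I stood the nut upright, threaded it onto the larger jig's stud, turned it clockwise to its solid stop and released it, then handed the job in at about 24 s. The seated height (about 37 mm) comes from arm position and force readings; final camera images placed the nut on the stud but couldn't confirm the height. I never moved near the tape roll, pliers or sanding block, though only the pliers were clearly unmoved in the final image. I also viewed 12 pictures, over your limit of 10.

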